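# Clip a whetstone into its sharpening holder

## Robot

A 6-joint arm with a two-finger parallel gripper is mounted at the origin on a cart in front of the work surface, level with it; the furniture and walls round the work are solid. World frame = base frame: x ahead of the robot, y to its left, z up, the work surface at z = 0. Lengths are in mm, angles in rad, forces in N, time in s.
With the tool pointing down it reaches from about 250 to 725 mm from the base axis. Payload 4 kg.
Tool frame: the origin (TCP) lies midway between the tips of the shut fingers; the grasp point (between the pads) lies 19 mm behind it; z points along the fingers, y is the line along which they close (so a half turn about z gives the same grasp; the last joint's range is limited). The gripper opens to 85 mm and grips with 20 to 120 N. Pads are 22 mm wide; open, the fingers measure 114 mm over their backs; the gripper's body (76 mm by 85 mm) begins 54 mm behind the grasp point. The pads swing forward as they close: fully open they stand 13 mm farther back than shut.
Start: joints at [-1.263, 0.241, 0.005, 1.335, 0, 1.571], TCP at [151.479, -476.501, 231.306] pointing down, gripper open.
Joint ranges: [-2.72, 2.72], [-1.05, 1.87], [-1.09, 1.28], [-1.99, 2.15], [-1.42, 1.44], [-3.14, 3.14]. Speed limits (rad/s): [2.79, 2.79, 3.14, 3.14, 3.14, 3.14].

## Interface

Orientations are given as a unit quaternion [x, y, z, w].
In Python, from workcell import bot, monitor, cams gives the robot as it stands. The module is installed in compiled form; this text tells all that it offers. Calls block until the motion is done:
- bot.move_ptp(position, orientation): joint-space move of the TCP to a pose.
- bot.line_to(position, attitude=None, velocity=150, force_limit=None): straight line of the TCP; attitude=None keeps the orientation; velocity is the mean speed in mm/s. With force_limit (N) it stops when the force on the tool has changed by that much, and returns True; else False.
- bot.movej(angles): joint-space move.
- bot.grip(opening, grip_force=None): finger opening in mm; grip_force is the grip in N (None keeps the last); returns when the fingers have stopped.
- bot.pause(seconds).
- bot.inverse_kinematics(position, orientation): joint angles nearest the present ones, or None.
- monitor.sense(): the state.
- cams.snapshot(name): name is "side" or "top"; returns a dict with "pixels" (384x512x3 uint8, red, green, blue), "z_map" (384x512 float32, mm along the optical axis (not along the pixel's ray), 0 where there is no reading), "fovy" (degrees; the focal length in pixels is half the picture's height over the tangent of half this angle, whatever the lens; pixels are square), "cx", "cy" (the principal point, pixels), "T" (4x4, takes a point from camera to world coordinates). Camera axes: x right, y down, z forward; pixel columns grow to the right and rows downward; lengths in mm; the calibration is good to about 2 mm. A picture is of the moment at which its call begins.
A pose or a line that the arm cannot do raises bot.MotionError and nothing moves.
- bot.finish_job(): hands the job in; it is judged then, once.
The state is a dict: "time_s": time; "joint_positions": joint angles; "qvel": joint speeds; "effort": joint torques, N m; "tcp_pos": TCP position; "tool_rot": TCP orientation; "contact_force": force on the tool from outside, world axes, zero at the start; "wrist_torque": the same for the moment, N m; "finger_gap": finger opening in mm; "grasp_force": force on a finger pad.
Only numpy, scipy, OpenCV 4.12 (cv2) and the standard library are available. Lean on these libraries where they do the work, as an engineer would, in place of code of your own. Each camera call takes 0.05 s, during which the arm holds its last target. There are 200 camera calls.

## Task

Get the whetstone ready for sharpening: draw the holder's sprung curved arm back until it stays open by itself and let go of it, then lay the stone flat on the holder's bed along the fixed fence and slide it gently home until you feel it bear on the end stop. Then bring the arm back by its post without letting it snap, so that it holds the stone against fence and stop, and let go; never shove hard against the stop, and leave the other things where they stand.

Things in the scene. Friction and masses are not known exactly. Their poses are not given: they have to be found in the camera images.
- holder: Fixed sharpening-stone holder: wooden bed 270 (x) x 135 (y) mm, top 16 mm above the worktop. Origin on the worktop; bed spans x -135..+135, y -90..+45 mm; z up. On its +y side a fixed steel fence along x (x -65..+65), inner face at y = +30 mm, 10 mm high above the bed. The curved arm is on the -y side, the end stop at the +x end.
- end_stop: Slotted plate fixed on the bed; origin on the bed top at holder x +60, y +7 mm. Carries a stop block 34 mm wide, 12 mm high, clamped in the slot: its face, looking to -x, stands anywhere from 6 mm before to 6 mm behind this origin. That is not measured: feel for it. Never press it with more than 20 N; 3 to 8 N is right.
- clip (a joint): Angle of the sprung curved steel arm about its upright pivot (rad): 0 shut with no stone, 0.15 to 0.35 with its nose on the stone's cut corner, 1.0 fully open (hard stop). Grows anticlockwise from above. Over-centre spring: below 0.75 it pulls shut (up to about 8 N at the post) and snaps if let go, above 0.75 it pulls open and stays.
- pivot (a point): The arm's pivot axis at the bed top: holder x -4.5, y -66.5 mm. The arm lies 2 to 12 mm above the bed; the boss on the pivot is 20 mm in diameter, 16.5 mm high.
- post_top (a point): Top centre of the arm's upright round finger post: 12 mm in diameter, its top 62 mm above the bed, bare from 12 mm above the bed up (the seated stone is 30 mm high). Stands 85 mm from the pivot axis, in the direction 146.7 degrees + the arm's angle from the holder's x axis. Moves with the arm.
- stone: Grey whetstone, a flat block 120 (x) x 46 (y) x 30 (z) mm, upright edges cut at 45 degrees by 12 mm at all four corners (both ends and both faces alike), about 0.34 kg (0.8 to 1.25 of it). Origin at the centre of its underside. Lies on the worktop to the right of the holder at the start.
- garlic: Loose garlic bulb, 56 mm, bystander; origin at its underside. Leave alone.
- tumbler: Loose clear tumbler, 80 mm wide, 91 mm high, bystander; origin at its underside. Leave alone.
- tape_roll: Loose roll of tape lying flat, 104 mm across, 25 mm high, bystander; origin at its underside. Leave alone.
- bed (a point): Bed top at holder x 0, y +7 mm. The stone belongs flat on the bed, long axis along x, long side on the fence, one end on the end stop: its origin then lies on the line through this point along the holder's x, within 6 mm of the point. Axes as the holder's.
Mind the look-alikes: they are no part of the job. Leave any brown, pink or yellow look-alike of the stone alone.

How it is judged (in metres and radians):
On the way, in this order (a step that is already met when the one before it is completed fails the run):
1. the arm is drawn back, let go of, and stays open (value of joint clip above 0.9 rad and contact force between the fingers and holder below 0.3 N), for 0.2 s.
2. with the arm still open, the stone lies flat on the bed along the fence and is pressed lightly (2 N or more) on the end stop (value of joint clip above 0.9 rad and contact force between stone and end_stop above 2 N and y of stone in the frame of holder between 0.003 and 0.009 m and z of stone in the frame of holder below 0.019 m and angle between stone's own z axis and vertical below 0.05 rad), for 0.2 s.
At the end, for the whole second after the job is handed in: The stone lies flat on the bed (within 2 mm and 0.04 rad), its long side flush with the fence (1.5 mm, 0.03 rad), bearing on the end stop (0.3 N or more); the arm is shut on it (0.1 to 0.45 rad); everything at rest and released (contact force between stone and end_stop above 0.3 N and y of stone in the frame of holder between 0.0055 and 0.0085 m and angle between the x axis of stone and the x axis of holder, either way round below 0.03 rad and z of stone in the frame of holder between 0.014 and 0.018 m and angle between stone's own z axis and vertical below 0.04 rad and value of joint clip between 0.1 and 0.45 rad and linear speed of stone below 0.01 m/s and velocity of joint clip between -0.1 and 0.1 rad/s); the robot touches nothing.
It fails at once if the end stop is pressed by the stone with more than 20 N (contact force between stone and end_stop above 20 N).
It fails at once if the end stop is pushed by the robot itself with more than 20 N (contact force between the arm and end_stop above 20 N).
It fails at once if the arm snaps shut (faster than 2 rad/s) (velocity of joint clip below -2 rad/s).
It fails at once if a bystander is moved by more than 25 mm (distance of any of garlic, tumbler, tape_roll from where it was at the start of the episode above 0.025 m).
It also fails if it takes over 72 s, if anything falls off the work surface, if the arm or the gripper's body presses on something with over 40 N, if the wrist force passes 120 N, or if a joint passes its speed limit or range.

## Working session

There is one attempt and no reset: what is moved stays moved. The work goes in short steps, each a Python script; the robot and the scene stay as the last script left them, time stands still between calls to the robot, and variables do not carry over. Pictures are saved under pics/ and viewed, at most 10 in all, crops included, and the job is handed in when it is done.

```bash
mkdir -p pics
cat > h.py <<'E'
import numpy as np, cv2
from workcell import bot, monitor, cams
def snap(n):
    s=cams.snapshot(n); np.savez('%s.npz'%n,**s); return s
def load(n): return np.load('%s.npz'%n)
def cloud(s):
    z=s['z_map']; h,w=z.shape; f=h/2/np.tan(np.radians(float(s['fovy']))/2)
    v,u=np.mgrid[:h,:w]; P=np.stack([(u-s['cx'])*z/f,(v-s['cy'])*z/f,z],-1)
    T=s['T']; W=P@T[:3,:3].T+T[:3,3]; W[z==0]=np.nan; return W
E
python3 - <<'E'
from h import *
for n in('top','side'):
    s=snap(n); cv2.imwrite(f'pics/{n}0.png',cv2.resize(s['pixels'][...,::-1],(800,600),interpolation=cv2.INTER_CUBIC)); print(n,s['fovy'],s['cx'],s['cy'],s['T'].round(3))
print(monitor.sense())
E
```

```text
top 56.569292729650186 258.42092986122793 191.6805063305364 [[ 2.600000e-02 -9.960000e-01  8.500000e-02  4.649460e+02]
 [-1.000000e+00 -2.500000e-02  1.300000e-02 -2.157110e+02]
 [-1.100000e-02 -8.500000e-02 -9.960000e-01  1.203876e+03]
 [ 0.000000e+00  0.000000e+00  0.000000e+00  1.000000e+00]]
side 45.51588585394896 256.1478582038128 197.83504165729306 [[ 7.300000e-02  7.080000e-01 -7.030000e-01  1.606027e+03]
 [ 9.970000e-01 -3.700000e-02  6.600000e-02 -3.396960e+02]
 [ 2.000000e-02 -7.050000e-01 -7.080000e-01  1.177555e+03]
 [ 0.000000e+00  0.000000e+00  0.000000e+00  1.000000e+00]]
{'time_s': 0.1, 'joint_positions': array([-1.26300248e+00,  2.41358807e-01,  3.85809913e-03,  1.33519968e+00,
       -1.12338257e-06,  1.57082598e+00]), 'qvel': array([ 0.0008433 , -0.00425554,  0.00336644,  0.00011289, -0.00010636,
        0.00021717]), 'effort': array([-9.43435371e-04, -3.73137867e+01,  2.53010023e+01,  1.08497276e-02,
        6.78734909e-05, -5.28939665e-06]), 'tcp_pos': array([ 151.30657846, -475.96259738,  230.49108199]), 'tool_rot': array([ 9.88183048e-01,  1.53275433e-01, -1.46506203e-04, -9.40692329e-04]), 'contact_force': array([-0.04863406, -0.40861273,  0.51020974]), 'wrist_torque': array([ 0.02306079, -0.044193  , -0.00239698]), 'grasp_force': 0.0, 'finger_gap': 85.48052260547848}
```

View pics/top0.png

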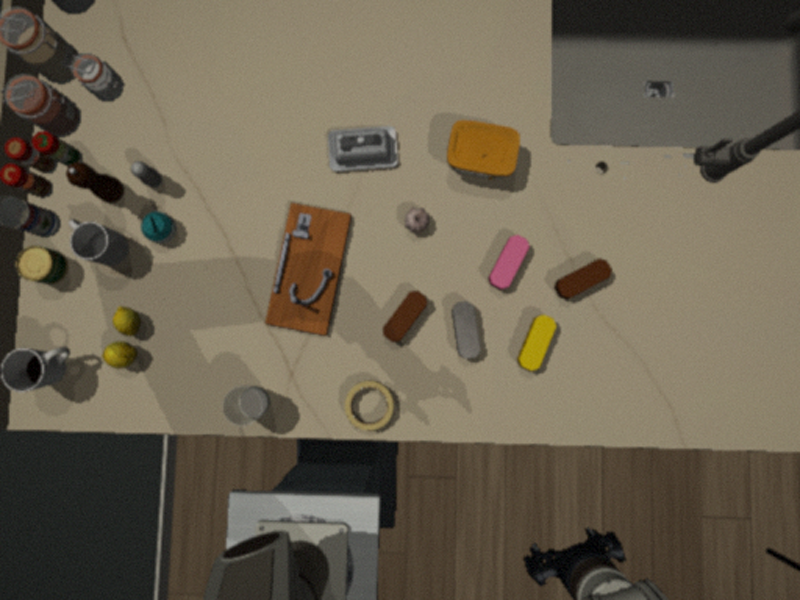

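View pics/side0.png

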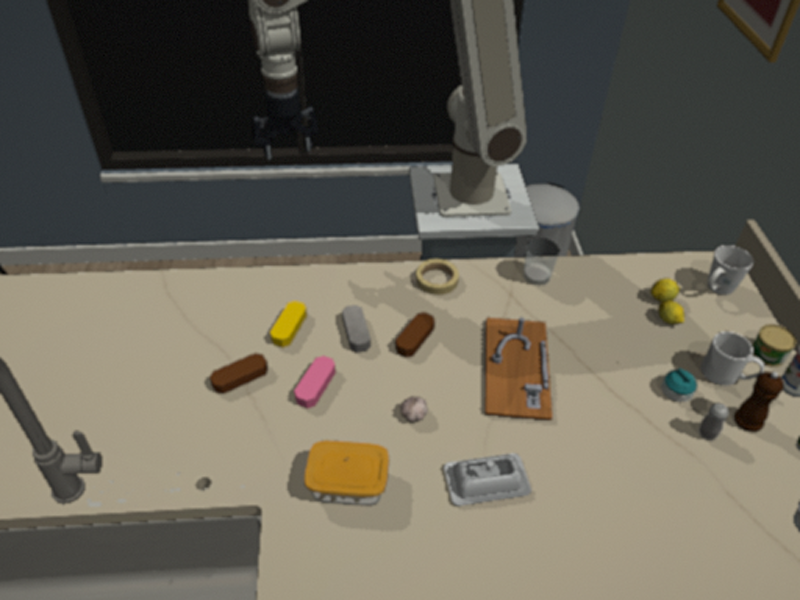

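The top view (800x600 scale) shows the holder at (310,268), with the stop at (303,222), the fence at (282,262) and the curved arm at (312,288). There are six block-shaped candidates:
- Grey (467,331)
- Brown (405,317)
- Brown (584,279)
- Pink (510,262)
- Yellow (538,343)
- Steel dish (363,149)

The grey one at (467,331) fits: it is grey, has cut corners and lies to the right of the holder. I'll confirm it in a crop and measure.

Run:
```python
from h import *
for n,b in(('top',(110,215,165,315)),('side',(180,280,210,365))):
    s=load(n); W=cloud(s); px=s['pixels']; hsv=cv2.cvtColor(px,cv2.COLOR_RGB2HSV).astype(int)
    sc=800/512
    def rect(m,name):
        m=m.astype(np.uint8); k,l,st,c=cv2.connectedComponentsWithStats(m)
        i=1+np.argmax(st[1:,4]); mm=l==i; P=W[mm]; r=cv2.minAreaRect(P[:,:2].astype(np.float32)); print(n,name,st[i],np.array(r[0]).round(1),np.array(r[1]).round(1),r[2],'z',np.nanmedian(P[:,2]),'mean',P.mean(0).round(1))
    x,y,z=W[...,0],W[...,1],W[...,2]
    near=(x>200)&(x<650)&(y<100)&(y>-500)
    rect(near&(hsv[...,1]>140)&(hsv[...,0]<14)&(z>8)&(z<24)&(px[...,0]>85)&(y>-190),'bed')
    rect(near&(z>22)&(z<38)&(hsv[...,1]<70)&(abs(y+300)<60)&(abs(x-370)<90),'stone')
    m=near&(z>52)&(z<90)&(y>-150); P=W[m]
    print(n,'high pts',np.c_[P,np.argwhere(m)][:60].round(0).tolist())
    r0,r1,c0,c1=b; cv2.imwrite(f'pics/{n}c.png',cv2.resize(px[r0:r1,c0:c1,::-1],None,fx=5,fy=5,interpolation=cv2.INTER_CUBIC))
```

```text
top bed [170 166  48  48 723] [578.3  18. ] [130.2 163.6] 81.28510284423828 z 16.04006210826401 mean [570.1  23.7  16. ]
top stone [294 225  13   5  46] [ 452.3 -339.9] [13.  39.3] 1.5090967416763306 z 29.68180737318653 mean [ 454.2 -339.2   29.3]
top high pts [[560.0, 26.0, 78.0, 190.0, 187.0], [560.0, 22.0, 79.0, 190.0, 188.0], [561.0, 20.0, 75.0, 190.0, 189.0], [557.0, 28.0, 80.0, 191.0, 186.0], [557.0, 26.0, 77.0, 191.0, 187.0], [558.0, 23.0, 73.0, 191.0, 188.0], [557.0, 19.0, 79.0, 191.0, 189.0], [558.0, 18.0, 66.0, 191.0, 190.0], [554.0, 28.0, 78.0, 192.0, 186.0], [554.0, 25.0, 77.0, 192.0, 187.0], [554.0, 22.0, 80.0, 192.0, 188.0], [554.0, 20.0, 75.0, 192.0, 189.0], [555.0, 18.0, 67.0, 192.0, 190.0], [556.0, 18.0, 54.0, 192.0, 191.0], [551.0, 25.0, 78.0, 193.0, 187.0], [551.0, 22.0, 80.0, 193.0, 188.0], [552.0, 21.0, 69.0, 193.0, 189.0], [552.0, 19.0, 61.0, 193.0, 190.0], [377.0, 96.0, 89.0, 248.0, 161.0], [377.0, 94.0, 86.0, 248.0, 162.0], [376.0, 95.0, 72.0, 248.0, 163.0], [375.0, 94.0, 62.0, 248.0, 164.0], [374.0, 93.0, 88.0, 249.0, 162.0], [373.0, 91.0, 74.0, 249.0, 164.0]
[... 2925 characters left out ...]
 [356.0, 76.0, 78.0, 164.0, 338.0], [360.0, 78.0, 81.0, 164.0, 339.0], [368.0, 79.0, 88.0, 164.0, 340.0], [369.0, 90.0, 89.0, 164.0, 343.0], [336.0, 75.0, 56.0, 165.0, 336.0], [349.0, 75.0, 67.0, 165.0, 337.0], [355.0, 77.0, 72.0, 165.0, 338.0], [358.0, 80.0, 75.0, 165.0, 339.0], [368.0, 80.0, 84.0, 165.0, 340.0], [372.0, 83.0, 86.0, 165.0, 341.0], [371.0, 87.0, 86.0, 165.0, 342.0], [374.0, 89.0, 89.0, 165.0, 343.0], [375.0, 93.0, 89.0, 165.0, 344.0], [342.0, 74.0, 57.0, 166.0, 336.0], [349.0, 76.0, 63.0, 166.0, 337.0], [354.0, 78.0, 66.0, 166.0, 338.0], [362.0, 79.0, 73.0, 166.0, 339.0], [362.0, 83.0, 73.0, 166.0, 340.0], [369.0, 84.0, 79.0, 166.0, 341.0], [370.0, 87.0, 80.0, 166.0, 342.0]]
```

View pics/topc.png

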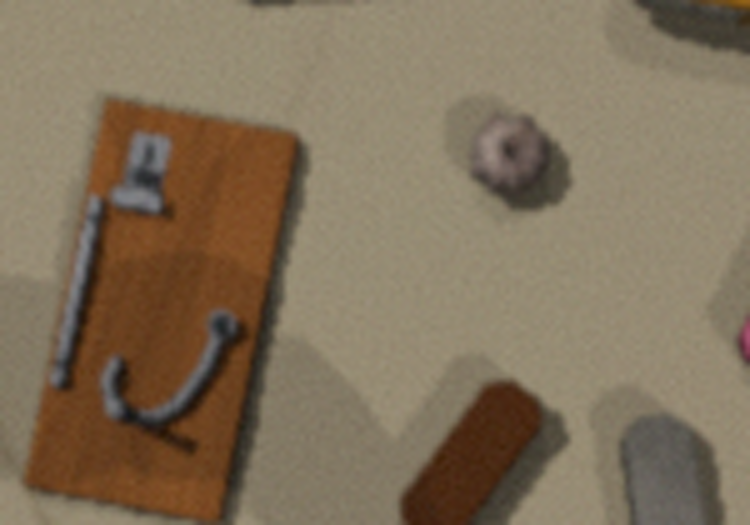

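The crop shows the bed corners at (107,98), (298,132), (225,520) and (25,485). The fence is on the left, the stop at (140,195), the pivot boss at (224,325) and the post with its shadow near (118,405). The grey stone with cut corners is at the lower right, cut off by the crop edge.

```bash
cat >> h.py <<'E'
def ray(s,u,v,z0):
    f=s['z_map'].shape[0]/2/np.tan(np.radians(float(s['fovy']))/2)
    d=s['T'][:3,:3]@np.array([(u-s['cx'])/f,(v-s['cy'])/f,1]); o=s['T'][:3,3]
    return o+d*(z0-o[2])/d[2]
E
python3 - <<'E'
from h import *
s=load('top')
C=np.array([ray(s,165+(a+.5)/5-.5,110+(b+.5)/5-.5,16)[:2] for a,b in((107,98),(298,132),(225,520),(25,485))])
# model corners holder: TL=(135,45) TR=(135,-90) BR=(-135,-90) BL=(-135,45)
M=np.array([(135,45),(135,-90),(-135,-90),(-135,45)],float)
def fit(M,C):
    a=M-M.mean(0);b=C-C.mean(0); th=np.arctan2((a[:,0]*b[:,1]-a[:,1]*b[:,0]).sum(),(a*b).sum())
    R=np.array([[np.cos(th),-np.sin(th)],[np.sin(th),np.cos(th)]]); t=C.mean(0)-R@M.mean(0); return th,t,C-(M@R.T+t)
print('corner fit',*fit(M,C))
for n in('top','side'):
    s=load(n);W=cloud(s);x,y,z=W[...,0],W[...,1],W[...,2]
    for nm,m in(('bed',(z>10)&(z<20)&(abs(x-560)<170)&(y>-80)&(y<110)&(x>400)),('stone',(z>18)&(z<34)&(abs(x-440)<70)&(abs(y+310)<70))):
        k,l,st,c=cv2.connectedComponentsWithStats(cv2.morphologyEx(m.astype(np.uint8),cv2.MORPH_CLOSE,np.ones((3,3))) if nm=='bed' else m.astype(np.uint8))
        for i in np.argsort(-st[1:,4])[:3]+1:
            P=W[(l==i)&m]; r=cv2.minAreaRect(P[:,:2].astype(np.float32)); print(n,nm,st[i],[np.round(q,2) for q in r],P.mean(0).round(1))
s=load('top');cv2.imwrite('pics/stone.png',cv2.resize(s['pixels'][180:245,235:365,::-1],None,fx=6,fy=6,interpolation=cv2.INTER_CUBIC))
E
```

```text
corner fit -0.15475347192802505 [634.01121558  28.80962586] [[-1.55449311 -1.23651747]
 [-1.16201304  1.37318945]
 [ 1.84726018 -0.6614184 ]
 [ 0.86924596  0.52474641]]
top bed [ 170  142   54   73 2499] [array([618.35,  10.49]), array([136.  , 245.78]), np.float64(80.51)] [609.8   6.9  15.7]
top bed [179 161   1   4   4] [array([658.23,  70.52]), array([11.65,  0.75]), np.float64(8.47)] [658.3  70.5  13.6]
top stone [291 210  17  20 253] [array([ 479.24, -337.67]), array([64.74, 46.39]), np.float64(9.67)] [ 479.3 -336.8   29.1]
side bed [ 311  203   42   55 1850] [array([615.96,   8.62]), array([134.85, 249.16]), np.float64(80.98)] [622.2   2.   16. ]
side stone [219 195  16  14 150] [array([ 480.27, -339.43]), array([66.96, 46.63]), np.float64(10.15)] [ 480.6 -340.4   29.8]
```

View pics/stone.png

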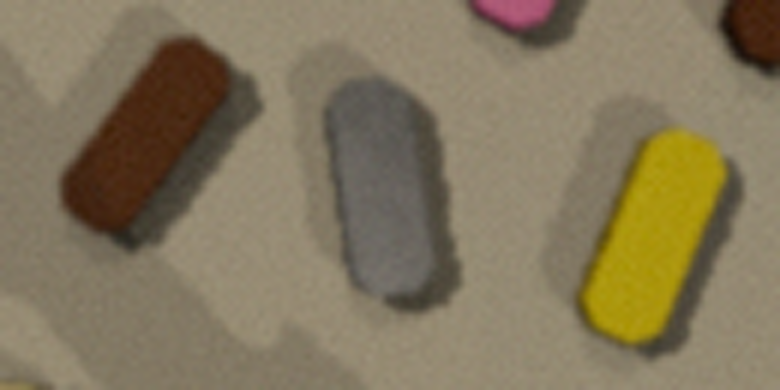

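View pics/sidec.png

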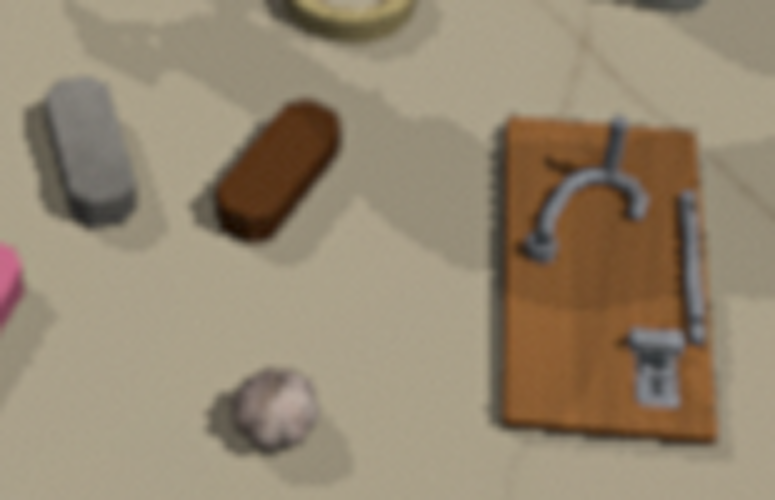

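The crops confirm the grey block with cut corners at (382,190) as the stone, and the look-alikes are brown and yellow. In the side crop the post stands from (615,170) up to (618,122). My depth windows clipped both objects, so I'll refit with wider bounds.

Run:
```python
from h import *
for n in('top','side'):
    s=load(n);W=cloud(s);x,y,z=W[...,0],W[...,1],W[...,2]
    for nm,m in(('bed',(z>12)&(z<20)&(x>440)&(x<830)&(y>-100)&(y<130)),('stone',(z>24)&(z<35)&(x>400)&(x<600)&(y>-385)&(y<-290))):
        m=m.astype(np.uint8); mc=cv2.morphologyEx(m,cv2.MORPH_CLOSE,np.ones((3,3)))
        k,l,st,c=cv2.connectedComponentsWithStats(mc); i=1+np.argmax(st[1:,4])
        P=W[(l==i)&(m>0)]; r=cv2.minAreaRect(P[:,:2].astype(np.float32)); print(n,nm,st[i],[np.round(q,2) for q in r],P.mean(0).round(1))
    m=(z>30)&(z<95)&(x>480)&(y>-60)&(y<60)&(x<660); print('post',W[m][::2].round(0).tolist())
s=load('side')
q=lambda a,b,z:ray(s,210+(a+.5)/5-.5,180+(b+.5)/5-.5,z).round(1)[:2]
print('side bed corners',[q(a,b,16) for a,b in((508,118),(693,131),(505,419),(715,432))],'post top',q(618,123,78),'pivot',q(541,240,32))
s=load('top')
q=lambda a,b,z:ray(s,165+(a+.5)/5-.5,110+(b+.5)/5-.5,z).round(1)[:2]
print('pivot top',q(224,325,32)); 
q=lambda a,b,z:ray(s,235+(a+.5)/6-.5,180+(b+.5)/6-.5,z).round(1)[:2]
print('stone ends',q(370,80,30),q(393,298,30),'mid sides',q(333,195,30),q(430,187,30))
```

```text
top bed [ 170  130   55   85 2847] [array([630.25,   8.06]), array([135.13, 269.65]), np.float64(80.51)] [628.4   5.2  15.9]
top stone [290 193  18  37 487] [array([ 506.24, -333.09]), array([119.44,  46.08]), np.float64(9.84)] [ 505.9 -332.9   29.6]
post [[623.0, -35.0, 31.0], [619.0, -29.0, 33.0], [619.0, -36.0, 34.0], [620.0, -42.0, 31.0], [616.0, -32.0, 30.0], [616.0, -42.0, 32.0], [613.0, -32.0, 31.0], [599.0, -29.0, 30.0], [584.0, 37.0, 30.0], [576.0, -17.0, 31.0], [568.0, 32.0, 32.0], [560.0, 22.0, 79.0], [565.0, -7.0, 31.0], [557.0, 26.0, 77.0], [557.0, 19.0, 79.0], [560.0, 19.0, 46.0], [554.0, 25.0, 77.0], [554.0, 20.0, 75.0], [556.0, 18.0, 54.0], [559.0, 2.0, 30.0], [551.0, 22.0, 80.0], [552.0, 19.0, 61.0], [555.0, 18.0, 33.0], [555.0, 5.0, 31.0], [551.0, 20.0, 38.0]]
side bed [ 311  203   43   65 2238] [array([629.92,   6.4 ]), array([134.81, 277.47]), np.float64(81.02)] [6.447e+02 5.000e-01 1.620e+01]
side stone [219 195  19  27 342] [array([ 508.01, -334.62]), array([123.23,  46.72]), np.float64(9.45)] [ 510.1 -335.1   30.1]
post [[558.0, 17.0, 83.0], [556.0, 25.0, 80.0]
[... 286 characters left out ...]
0, 44.0], [557.0, 27.0, 42.0], [556.0, 21.0, 36.0], [555.0, 8.0, 31.0], [558.0, 17.0, 34.0], [563.0, 23.0, 39.0], [561.0, 17.0, 32.0], [560.0, 28.0, 30.0], [567.0, 33.0, 32.0], [568.0, -12.0, 31.0], [572.0, -16.0, 31.0], [584.0, 34.0, 30.0], [609.0, -33.0, 37.0], [614.0, -41.0, 34.0], [616.0, -34.0, 35.0], [616.0, -44.0, 30.0], [618.0, -35.0, 33.0], [621.0, -45.0, 31.0], [623.0, -35.0, 33.0], [628.0, -36.0, 34.0], [652.0, 57.0, 31.0]]
side bed corners [array([491. , -38.8]), array([510.7,  90.5]), array([753. , -82.3]), array([770.7,  48. ])] post top [559.1  18.5] pivot [620.  -38.8]
pivot top [617.2 -36.8]
stone ends [ 563.8 -325.5] [ 445.  -340.1] mid sides [ 500.2 -306.4] [ 505.9 -359.3]
```

```bash
cat >> h.py <<'E'
H=np.array([634.,28.7]); YAW=-0.158
def Rz(t): return np.array([[np.cos(t),-np.sin(t)],[np.sin(t),np.cos(t)]])
def hw(x,y): return H+Rz(YAW)@np.array([x,y])
def down(psi): return np.array([np.cos(psi/2),np.sin(psi/2),0,0])
PIV=hw(-4.5,-66.5)
def post(c,r=85):
    a=np.radians(146.7)+c+YAW; return PIV+r*np.array([np.cos(a),np.sin(a)]), down(a-np.pi), np.array([-np.sin(a),np.cos(a)])
def st(msg=''):
    s=monitor.sense(); print(msg,'t%.1f'%s['time_s'],'tcp',s['tcp_pos'].round(1),'F',s['contact_force'].round(1),'gap %.1f gf %.1f'%(s['finger_gap'],s['grasp_force'])); return s
E
python3 - <<'E'
from h import *
p,q,t=post(0)
print(bot.inverse_kinematics([*p,130],q), bot.inverse_kinematics([*post(1)[0],45],post(1)[1]))
bot.grip(40,40)
bot.move_ptp([*p,130],q); bot.line_to([*p,46]); st('down')
bot.grip(3,40); st('grip')
for c in np.linspace(.12,.98,9):
    p,q,t=post(c); bot.line_to([*p,46],q,velocity=60); s=st('%.2f'%c); print('  tang',round(s['contact_force'][:2]@t,1))
bot.grip(40); st('rel'); bot.pause(.3)
p,q,t=post(.98); bot.line_to([*p,140]); st('up')
s=snap('top'); cv2.imwrite('pics/open.png',cv2.resize(s['pixels'][110:215,165:315,::-1],None,fx=5,fy=5,interpolation=cv2.INTER_CUBIC))
E
```

```text
[ 0.03773357  0.41362254 -0.02086219  1.13631159  0.         -2.36466444] [-0.10793122  0.4705845  -0.17934815  0.92086367  0.          2.77285608]
down t4.6 tcp [556.9  20.9  46.6] F [ 0.6 -0.3  0.1] gap 39.9 gf 0.0
grip t5.0 tcp [557.7  21.5  47.4] F [0.8 2.2 3.9] gap 10.7 gf 39.2
0.12 t5.3 tcp [552.   14.5  47.4] F [3.  6.1 3. ] gap 10.6 gf 39.3
  tang -6.7
0.23 t5.6 tcp [547.    6.9  47.4] F [2.7 5.9 3.6] gap 11.0 gf 39.3
  tang -6.5
0.33 t5.9 tcp [542.8  -1.5  47.4] F [2.7 5.7 3.4] gap 10.4 gf 39.4
  tang -6.3
0.44 t6.2 tcp [539.5 -10.4  47.3] F [0.6 5.3 5.5] gap 10.7 gf 39.5
  tang -5.2
0.55 t6.5 tcp [537.2 -19.7  47.3] F [2.  4.3 5.6] gap 10.7 gf 39.5
  tang -4.6
0.66 t6.8 tcp [536.  -29.2  47.3] F [2.3 2.1 5.1] gap 10.5 gf 39.5
  tang -2.3Traceback (most recent call last):
  File "<stdin>", line 8, in <module>
workcell.MotionError: the arm cannot follow that straight line within its joint ranges
```

Joint 6 hit its range. I'll finish the arc with the orientation fixed, since the round post can turn in the pads.

Run:
```python
from h import *
for c in (.74,.82,.9,.98):
    p,q,t=post(c); bot.line_to([*p,46],velocity=60); s=st('%.2f'%c); print('  tang',round(s['contact_force'][:2]@t,1))
bot.grip(40); st('rel'); bot.pause(.4)
p=monitor.sense()['tcp_pos']; bot.line_to([p[0],p[1],140]); st('up')
bot.grip(75); sp=np.array([507,-333.5]); q=down(0.168)
bot.move_ptp([*sp,130],q); st('above'); print(monitor.sense()['joint_positions'].round(2))
s=snap('top'); cv2.imwrite('pics/open.png',cv2.resize(s['pixels'][110:215,165:325,::-1],None,fx=5,fy=5,interpolation=cv2.INTER_CUBIC))
```

```text
0.74 t7.0 tcp [535.4 -36.1  47.3] F [0.9 2.8 6.3] gap 10.4 gf 39.6
  tang -2.8
0.82 t7.3 tcp [535.2 -44.1  47.3] F [ 0.8 -1.2  6.9] gap 11.0 gf 39.8
  tang 1.3Traceback (most recent call last):
  File "<stdin>", line 3, in <module>
workcell.MotionError: the arm cannot follow that straight line within its joint ranges
```

Run:
```python
from h import *
print(monitor.sense()['joint_positions'].round(2))
q=post(.5)[1]
for c in (.87,.92,.98):
    p,_,t=post(c); bot.line_to([*p,46],q,velocity=60); s=st('%.2f'%c); print('  tang',round(s['contact_force'][:2]@t,1))
bot.grip(40); st('rel'); bot.pause(.4)
p=monitor.sense()['tcp_pos']; bot.line_to([p[0],p[1],140]); st('up')
bot.grip(75); sp=np.array([507,-333.5]); q=down(0.168)
bot.move_ptp([*sp,130],q); st('above'); print(monitor.sense()['joint_positions'].round(2))
s=snap('top'); cv2.imwrite('pics/open.png',cv2.resize(s['pixels'][110:215,165:325,::-1],None,fx=5,fy=5,interpolation=cv2.INTER_CUBIC))
```

```text
[-0.08  0.46 -0.19  0.92 -0.   -3.14]
0.87 t7.6 tcp [535.4 -48.8  47.2] F [-0.5 -2.8  7.3] gap 10.7 gf 39.9
  tang 2.7
0.92 t7.9 tcp [536.1 -52.4  47.2] F [-0.4 -0.2  7.8] gap 10.2 gf 39.9
  tang 0.1
0.98 t8.1 tcp [536.6 -56.3  47.1] F [-0.6  2.   8.1] gap 10.8 gf 40.1
  tang -2.1
rel t8.5 tcp [536.1 -56.7  45.5] F [-0.3 -0.1  0.1] gap 39.9 gf 0.0
up t9.7 tcp [535.9 -56.5 139.2] F [-0.8 -0.1  0.2] gap 39.8 gf 0.0
above t14.6 tcp [ 507.  -333.4  130. ] F [1.  0.  0.1] gap 75.0 gf 0.0
[-0.58  0.51  0.13  1.19  0.    2.39]
```

View pics/open.png

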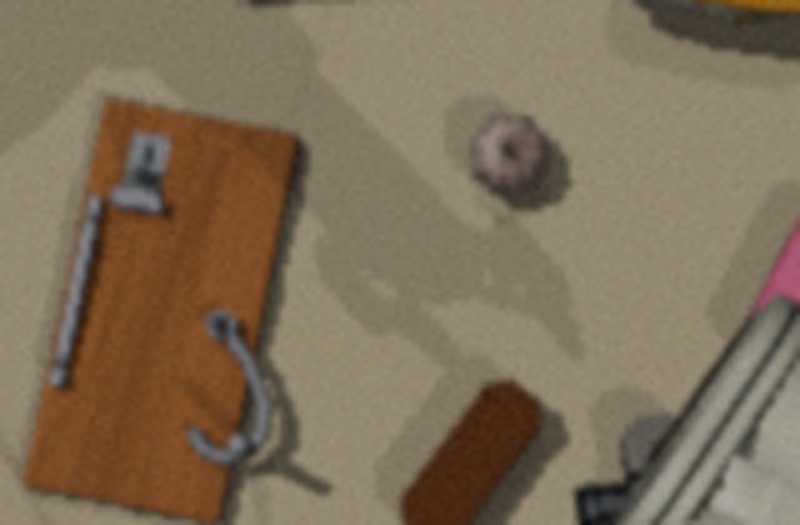

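The arm now stays open: the hook is at (235,450) with the post beside it, and the joint rests on its hard stop. Next I'll pick the stone, using the half-turned wrist to stay inside the joint 6 range.

```bash
sed -i 's/down(a-np.pi)/down(a)/' h.py
python3 - <<'E'
from h import *
sp=np.array([507,-333.5]); q=down(0.168+np.pi)
bot.move_ptp([*sp,130],q); bot.line_to([*sp,12]); s=st('down')
bot.grip(30,50); st('grip'); bot.line_to([*sp,115],velocity=100); st('lift')
d=hw(-14,3); q=down(YAW+np.pi)
bot.move_ptp([*d,115],q); st('over'); print(monitor.sense()['joint_positions'].round(2))
s=snap('side'); cv2.imwrite('pics/held.png',cv2.resize(s['pixels'][140:280,270:400,::-1],None,fx=4,fy=4,interpolation=cv2.INTER_CUBIC))
E
```

```text
down t18.2 tcp [ 507.7 -334.    12.9] F [ 1.1 -0.2  0.4] gap 74.9 gf 0.0
grip t18.6 tcp [ 508.  -334.1   13.5] F [-1.1  0.6  5.5] gap 44.7 gf 54.1
lift t19.8 tcp [ 506.4 -333.1  114. ] F [ 0.1  0.2 -2.9] gap 44.5 gf 53.3
over t21.2 tcp [620.5  32.8 114.8] F [-0.4 -0.9 -2.4] gap 44.5 gf 53.2
[ 0.05  0.55  0.16  1.18 -0.    0.21]
```

View pics/held.png

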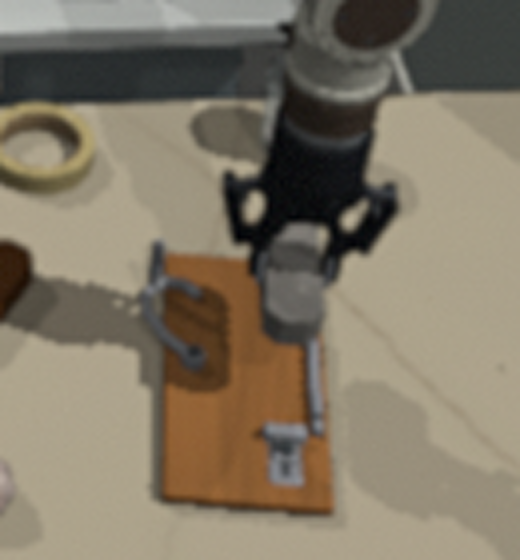

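The stone is held across its width above the bed at (293,290), clear of the open arm at (175,320). Lowering until it touches.

Run:
```python
from h import *
d=hw(-14,3)
bot.line_to([*d,40],velocity=100); st('low')
print(bot.line_to([*d,22],velocity=12,force_limit=4)); s=st('touch')
bot.grip(60); s=st('open'); 
z=s['tcp_pos'][2]
s=snap('top'); W=cloud(s); c=Rz(-YAW)
x,y,zz=W[...,0],W[...,1],W[...,2]
m=(zz>42)&(zz<50)&(abs(x-d[0])<90)&(abs(y-d[1])<45); P=W[m]; print(m.sum(),np.nanmin(P,0),np.nanmax(P,0),'plane',np.linalg.lstsq(np.c_[P[:,:2],np.ones(len(P))],P[:,2],rcond=None)[0])
cv2.imwrite('pics/laid.png',cv2.resize(s['pixels'][110:215,165:275,::-1],None,fx=5,fy=5,interpolation=cv2.INTER_CUBIC))
```

```text
low t22.1 tcp [621.3  33.8  40.7] F [-0.3  0.6 -2.4] gap 44.9 gf 53.2
True
touch t23.1 tcp [620.6  33.9  29.5] F [-0.6  0.2  6.4] gap 44.9 gf 54.2
open t23.4 tcp [618.6  33.8  27.3] F [ 0.8 -0.2 -1.1] gap 60.0 gf 0.0
232 [559.52716023  -1.91997455  42.02747204] [679.00011407  63.55707596  49.96575225] plane [-2.18191378e-03 -8.58658557e-03  4.73177521e+01]
```

View pics/laid.png

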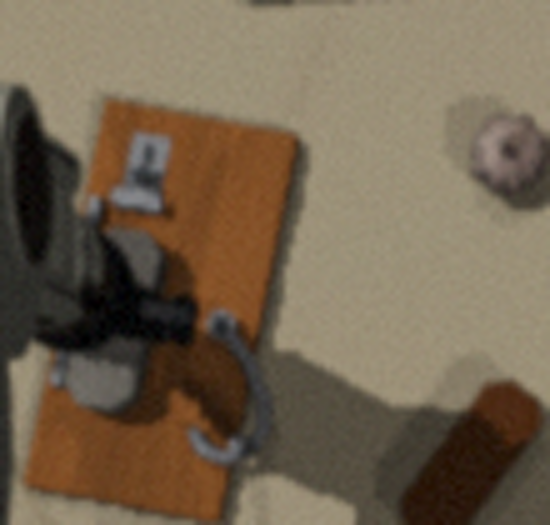

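The stone lies flat on the bed at (115,320), just off the fence and short of the stop. I'll regrip lightly, feel for the fence, then for the stop.

Run:
```python
from h import *
ux=Rz(YAW)@[1,0]; uy=Rz(YAW)@[0,1]
loc=lambda p:(Rz(-YAW)@(p[:2]-H)).round(2)
bot.line_to([*hw(-14,3),29.5],velocity=50); bot.grip(30,30); s=st('regrip'); z=29.5
print(bot.line_to([*hw(-14,15),z],velocity=8,force_limit=6)); s=st('fence'); l=loc(s['tcp_pos']); print(l,(Rz(-YAW)@s['contact_force'][:2]).round(1))
y=l[1]
print(bot.line_to([*hw(18,y),z],velocity=8,force_limit=6)); s=st('stop'); print(loc(s['tcp_pos']),(Rz(-YAW)@s['contact_force'][:2]).round(1))
bot.pause(.5); s=st('hold'); print(loc(s['tcp_pos']),(Rz(-YAW)@s['contact_force'][:2]).round(1))
```

```text
regrip t23.9 tcp [620.8  33.8  29.6] F [0.1 0.8 1.7] gap 45.3 gf 33.0
True
fence t24.8 tcp [621.6  39.1  29.6] F [0.3 0.4 3.1] gap 45.3 gf 33.3
[-13.89   8.33] [0.2 0.5]
True
stop t25.5 tcp [621.6  39.   29.7] F [ 0.1 -0.9  2.5] gap 45.5 gf 33.3
[-13.87   8.27] [ 0.2 -0.9]
hold t26.0 tcp [621.6  39.   29.7] F [-1.  -3.4  2.8] gap 45.4 gf 33.2
[-13.85   8.26] [-0.5 -3.6]
```

Run:
```python
from h import *
loc=lambda p:(Rz(-YAW)@(p[:2]-H)).round(2)
y=7.9; z=30
def rep(n):
    s=st(n); print('   ',loc(s['tcp_pos']),(Rz(-YAW)@s['contact_force'][:2]).round(1)); return loc(s['tcp_pos'])
rep('now'); print(bot.line_to([*hw(-13.8,y-.3),z],velocity=5)); bot.pause(.2); l=rep('relaxed')
x=l[0]
for i in range(4):
    hit=bot.line_to([*hw(x+24,y-.3),z],velocity=10,force_limit=9); l=rep('x %s'%hit)
    if l[0]>-7.5 or not hit: break
    x=l[0]
```

```text
now t26.0 tcp [621.6  39.   29.7] F [-1.  -3.4  2.8] gap 45.4 gf 33.2
    [-13.85   8.26] [-0.5 -3.6]
False
relaxed t26.7 tcp [621.4  38.7  29.7] F [ 0.4  0.8 -1.1] gap 45.2 gf 32.7
    [-14.07   7.92] [0.3 0.9]
x True t28.4 tcp [638.5  35.6  29.6] F [-0.6 -0.5  4.9] gap 45.5 gf 33.5
    [3.4  7.57] [-0.5 -0.6]
```

Run:
```python
from h import *
loc=lambda p:(Rz(-YAW)@(p[:2]-H))
y=7.6; z=30; xs=3.4
def F(): 
    bot.pause(.1); a=[]
    for _ in range(5): bot.pause(.02); a.append(Rz(-YAW)@monitor.sense()['contact_force'][:2])
    return np.mean(a,0)
f=F(); print(f.round(1), loc(monitor.sense()['tcp_pos']).round(2))
for i in range(14):
    xs+=.4; hit=bot.line_to([*hw(xs,y),z],velocity=5,force_limit=10); f=F(); print(round(xs,1),hit,f.round(1),loc(monitor.sense()['tcp_pos']).round(2))
    if f[0]<-5: break
bot.pause(.4); st('hold'); print(F().round(1))
```

```text
[-0.4  0. ] [3.38 7.6 ]
3.8 False [-1.8  0.3] [3.41 7.61]
4.2 False [-4.7  0.3] [3.43 7.61]
4.6 False [-5.7  0. ] [3.45 7.6 ]
hold t30.9 tcp [638.6  35.7  29.8] F [-6.   2.2  4.8] gap 45.3 gf 33.4
[-5.8  0.4]
```

The stone now bears on the stop at about 6 N, held steady. I'll nudge it onto the fence, release, and bring the arm back by its post.

Run:
```python
from h import *
l=lambda:(Rz(-YAW)@(monitor.sense()['tcp_pos'][:2]-H)).round(2)
def F(u):
    bot.pause(.06); a=[]
    for _ in range(4): bot.pause(.02); a.append(monitor.sense()['contact_force'][:2]@u)
    return np.mean(a)
bot.line_to([*hw(4.6,8.6),30],velocity=5,force_limit=8); bot.pause(.4); st('fence+stop'); print(l())
bot.grip(62); st('rel'); p=monitor.sense()['tcp_pos']; bot.line_to([p[0],p[1],140]); 
bot.grip(44,40)
p,q,t=post(1.0); bot.move_ptp([*p,140],q); bot.line_to([*p,50]); st('at post'); bot.grip(3,40); st('gripped')
for c in np.linspace(.9,.4,6):
    p,q,t=post(c); bot.line_to([*p,50],q,velocity=40); print('%.2f'%c,round(F(t),1))
f0=None
while c>.08:
    c-=.013; p,q,t=post(c); bot.line_to([*p,50],q,velocity=20); f=F(t); print('%.3f'%c,round(f,1))
    if f>1.5: break
st('end')
```

```text
fence+stop t31.8 tcp [638.6  35.8  29.8] F [-5.9 -1.   5.3] gap 45.6 gf 33.4
[3.44 7.7 ]
rel t32.1 tcp [640.6  36.4  29.9] F [-0.3 -0.4 -0. ] gap 62.2 gf 0.0
at post t34.7 tcp [538.  -57.8  50.4] F [-0.1 -0.4 -0.5] gap 44.1 gf 0.0
gripped t35.1 tcp [537.5 -55.9  51.3] F [-0.7  7.2  3.6] gap 10.5 gf 39.0
0.90 1.4
0.80 -0.2
0.70 -1.7
0.60 -3.0
0.50 -4.4
0.40 -5.6
0.387 -5.7
0.374 -5.9
0.361 -5.6
0.348 -5.7
0.335 -5.9
0.322 -5.1
0.309 -5.8
0.296 -6.6
0.283 -5.7
0.270 -6.3
0.257 -5.5
0.244 -5.4
0.231 -3.1
0.218 -0.9
0.205 1.4
0.192 4.0
end t44.0 tcp [545.8   7.3  51.2] F [-5.4 -2.3  9. ] gap 10.5 gf 40.0
```

The nose met the stone near 0.24 rad and now takes the spring load. Releasing and checking.

Run:
```python
from h import *
bot.grip(44); st('rel'); bot.pause(.3); p=monitor.sense()['tcp_pos']; bot.line_to([p[0],p[1],145]); bot.move_ptp([350,-250,220],down(np.pi)); st('away')
s=snap('top'); cv2.imwrite('pics/end.png',cv2.resize(s['pixels'][110:215,165:315,::-1],None,fx=5,fy=5,interpolation=cv2.INTER_CUBIC))
for n in('top','side'):
    s=snap(n); W=cloud(s);x,y,z=W[...,0],W[...,1],W[...,2]
    m=(z>41)&(z<50)&(abs(x-638)<80)&(abs(y-36)<40); P=W[m]; r=cv2.minAreaRect(P[:,:2].astype(np.float32)); print(n,[np.round(v,2) for v in r],(Rz(-YAW)@(np.array(r[0])-H)).round(1), 'z',np.median(P[:,2]))
    m=(z>68)&(z<82)&(abs(x-545)<40)&(abs(y)<40); P=np.median(W[m],0); d=P[:2]-PIV; print('post',P.round(1),'clip',np.arctan2(d[1],d[0])-np.radians(146.7)-YAW)
```

```text
rel t44.4 tcp [546.3   8.   49.7] F [ 0.7 -0.2  0. ] gap 44.3 gf 0.0
away t46.7 tcp [ 350.2 -249.6  219.4] F [-0.3  0.3 -0.3] gap 44.2 gf 0.0
top [array([637.29,  37.05]), array([ 46.68, 120.04]), np.float64(80.37)] [1.9 8.8] z 46.03438606657937
post [545.    7.6  76.1] clip 0.2051042241087738
side [array([639.64,  34.  ]), array([ 46.08, 121.22]), np.float64(79.4)] [4.7 6.1] z 46.19880766285178
post [546.    7.   75.5] clip 0.20490093263667183
```

View pics/end.png

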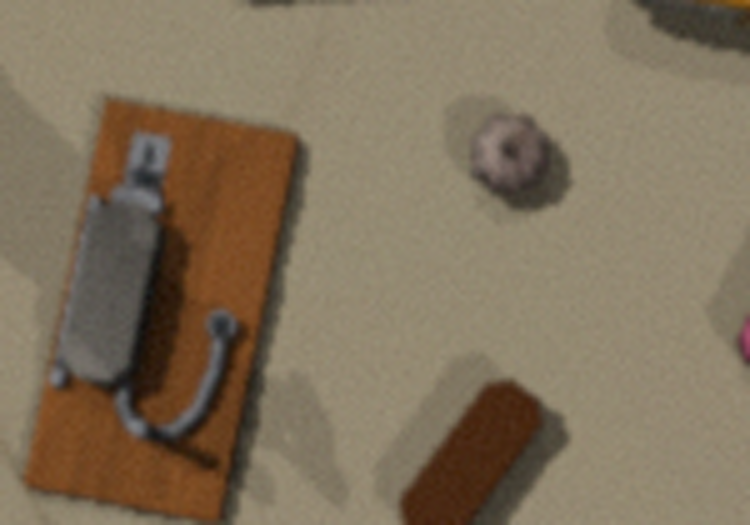

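The picture shows the stone flush on the fence at (80,290) and on the stop at (140,195). The arm's nose is on its near corner at (122,388), with clip about 0.2 rad. Handing in.

```bash
python3 -c "
from h import *
print(bot.finish_job())"
```

```text
the job is handed in; nothing more can be done
None
```

I handed the job in, result not reported: the stone lies flat against fence and stop (pressed home at about 6 N), the arm holds it shut at about 0.2 rad, and the robot touches nothing.

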